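# Open the interlocked air-valve bank, feeling for the free lever

## Robot

A 6-joint arm with a two-finger parallel gripper is mounted at the origin on the work surface; the furniture and walls round the work are solid. World frame = base frame: x ahead of the robot, y to its left, z up, the work surface at z = 0. Lengths are in m, angles in rad, forces in N, time in s.
With the tool pointing down it reaches from about 0.25 to 0.8 m from the base axis. Payload 8.5 kg.
Tool frame: the origin (TCP) lies at the very end of the fingers, on their centre line; the grasp point (between the pads) lies bot.tcp_to_grasp behind it (bot.tcp_to_grasp is the distance from the TCP to the grasp point, in m); y points along the fingers, x is the direction in which the jaws open and shut, and the axes are right-handed (so a half turn about y gives the same grasp; the last joint's range is limited). The gripper opens to 85 mm and grips with 20 to 120 N. Pads are 22 mm wide; open, the fingers measure 114 mm over their backs; the gripper's body (76 mm by 85 mm) begins 54 mm behind the grasp point. The pads swing forward as they close: fully open they stand 13 mm farther back than shut.
Start: joints at [1.218, 0.238, -0.013, 1.319, 0, 1.571], TCP at [0.181, 0.493, 0.231] pointing down, gripper open.
Joint ranges: [-2.66, 2.66], [-1.03, 1.9], [-1.14, 1.46], [-1.82, 2.27], [-1.45, 1.34], [-3.14, 3.14]. Speed limits (rad/s): [2.22, 2.22, 2.79, 3.14, 3.14, 3.14].

## Interface

Orientations are given as a 3x3 rotation matrix whose columns are the frame's x, y, z axes.
In Python, from rig import observe, optics, job_done, spotter, bot gives the robot as it stands.
- The arm moves only by the tool drive_tool, never from a script. Its argument "motion" is a list of rows, each a list of 5 numbers: the shift along the tool's x, y, z in mm, then the turn about the tool's y in rad, then the opening in per cent of the stroke, from 0 (shut) to 100 (fully open). In form: [[x, y, z, turn, grip], ...]. A call has 1 to 12 rows; each row shifts and turns the commanded pose from where the row before left it, along the tool's axes as they then stand; what a row does not reach is not made up. A row lasts 1/8 s, in which the tool goes at most 62.5 mm and 10.7 degrees, less where a joint would pass 70% of its speed; a pose out of reach is approached as far as the arm can. A call is refused whole if a number of a shift passes 62.5 or a number of a turn 0.188, either way. A call with a gripper value outside its range is refused whole. The fingers move at their own pace and stop on an object; "grip_force" is the grip in N (left out, the last holds). Time passes only in rows, so rows that do not move let the fingers close. It gives the time, the measured TCP pose, the force and the opening at its end, in the units of the state.
- observe(): the state, without advancing time (a new reading comes with each control period).
- optics.read_camera(name): name is "side" or "top"; returns a dict with "pixels" (480x640x3 uint8, blue, green, red), "fx", "fy", "cx", "cy" (pixels), "D" ([k1, k2, p1, p2, k3] as OpenCV has them; the pictures are not rectified), "view" (4x4, takes a point from world to camera coordinates). Camera axes: x right, y up, looking along -z (the intrinsics and any distortion apply to the point x, -y, -z); pixel columns grow to the right and rows downward; lengths in m; the calibration is good to about 2 mm. A picture is of the moment at which its call begins. There is no depth.
- job_done(): hands the job in, once; it reports no verdict.
Trained networks look in a picture, given as the dict that the camera call returned (one of the last four; its "shot" number tells which), for a name from the list of things; names that differ only in an ending like _2 or _b are one class to them, and where a whole thing is asked for, a point or a joint stands for the part that bears it (a point fixed in the world has none). Each returns a list of dicts, best first, with "score" (0 to 1); they miss things now and then, are a little off and sometimes report something else, mostly with a low value. They report only what shows in the picture. A call takes as long as a camera call.
- spotter.recognise(label, picture): "extent" ([left, top, right, bottom] in pixels, round what is visible of it).
- spotter.trace(label, picture): "region" (480x640 bool, what is visible of it) and "extent" ([left, top, right, bottom] in pixels, round what is visible of it).
- spotter.spot_point(label, picture): "location" ([column, row] in pixels: a listed point, or the origin of a listed thing).
The state is a dict: "t": time; "joint_positions": joint angles; "dq": joint speeds; "joint_efforts": joint torques, N m; "tool_pos": TCP position; "orientation": TCP orientation; "contact_force": force on the tool from outside, world axes, zero at the start; "ft_torque": the same for the moment, N m; "gripper_width": opening from 0.0 (shut) to 1.0 (fully open).
Only numpy, scipy, OpenCV 4.12 (cv2) and the standard library are available. Lean on these libraries where they do the work, as an engineer would, in place of code of your own. Each camera call takes 0.05 s, during which the arm holds its last target. There are 200 camera calls.

## Task

Put the bench's air manifold on line: throw all three hand levers of the grey valve bank from upright fully over to the back, right against their stops. An interlock inside the chest passes them in one order only, which depends on how the chest is set up and shows nowhere outside, and it frees the next lever only once the one before is fully home. So feel gently which lever is free, leave a locked one alone and come back to it later, never lean on any lever with more than 25 N, and leave the things lying around where they are.

Things in the scene. Friction and masses are not known exactly. Their poses are not given: they have to be found in the camera images.
- valve_bank: valve bank: grey chest 86x212 mm with a bright cover 86 mm above the bench, bolted down on a dark flange 90x246 mm. Origin: centre of its underside; x from the side with three brass outlets (facing the robot) to the back, y left, z up. Lever pivots: x = +8 mm, y = +70, 0, -70 mm, 64 mm above the bench. Upright knobs reach 212 mm above the bench: keep a wide gripper body above them
- left_knob (a point): centre of the left lever's black knob (a pear-shaped grip, 27 mm across, 44 mm tall, 26 mm of it below this centre, on a 9 mm steel stem); it stands 130 mm from the lever's pivot. Seen from the bench's front (robot side) this is the left one of the three levers, which stand 70 mm apart along the bank's y axis
- middle_knob (a point): centre of the middle lever's black knob (a pear-shaped grip, 27 mm across, 44 mm tall, 26 mm of it below this centre, on a 9 mm steel stem); it stands 130 mm from the lever's pivot. Seen from the bench's front (robot side) this is the middle one of the three levers, which stand 70 mm apart along the bank's y axis
- right_knob (a point): centre of the right lever's black knob (a pear-shaped grip, 27 mm across, 44 mm tall, 26 mm of it below this centre, on a 9 mm steel stem); it stands 130 mm from the lever's pivot. Seen from the bench's front (robot side) this is the right one of the three levers, which stand 70 mm apart along the bank's y axis
- left_lever (a joint): the left lever's angle: 0 upright (shut), 0.85 rad fully over (open), tipping towards the bank's +x, away from its outlet side, about an axis along the bank's y. A free lever drags with about 2 N at the knob all the way and stays where it is left; at the end of its throw it meets a hard stop (about 5 N per mm at the knob). A locked lever moves through its play of 3 mm at the knob and then stops (about 3 N per mm)
- middle_lever (a joint): the middle lever's angle: 0 upright (shut), 0.85 rad fully over (open), tipping towards the bank's +x, away from its outlet side, about an axis along the bank's y. A free lever drags with about 2 N at the knob all the way and stays where it is left; at the end of its throw it meets a hard stop (about 5 N per mm at the knob). A locked lever moves through its play of 3 mm at the knob and then stops (about 3 N per mm)
- right_lever (a joint): the right lever's angle: 0 upright (shut), 0.85 rad fully over (open), tipping towards the bank's +x, away from its outlet side, about an axis along the bank's y. A free lever drags with about 2 N at the knob all the way and stays where it is left; at the end of its throw it meets a hard stop (about 5 N per mm at the knob). A locked lever moves through its play of 3 mm at the knob and then stops (about 3 N per mm)
- shift_rod (a joint): the interlock's steel rod, 10 mm thick, that a spring draws out of the chest's right flank (40 mm above the bench): about 1 mm with no lever over, about 9 mm, 17 mm and 24 mm when one, two and three levers have gone the whole way over. Only when the rod has stepped out is the next lever freed and the thrown one locked over; the release comes in the last 0.05 rad before the stop. Not to be handled
- steel_coupler: pale steel air coupler lying on the bench, 62 mm long, 24 mm thick; a bystander, not part of the job; origin: centre of its underside
- marker: marker pen with green cap, lying, 135 mm long, 17 mm thick; a bystander, not part of the job; origin: centre of its underside
- masking_tape: roll of tape lying flat, 96 mm across, 25 mm high; a bystander, not part of the job; origin: centre of its underside
- wood_block: wooden packing block, 50x110x38 mm; a bystander, not part of the job; origin: centre of its underside
- green_handle: pale green moulded handle, lying, 37x149x35 mm; a bystander, not part of the job; origin: centre of its underside
- green_hook: pale green curved moulding, lying, 63x100x32 mm; a bystander, not part of the job; origin: centre of its underside

How it is judged:
At the end, for the whole second after the job is handed in: all three levers stand fully over, each within 0.05 rad of its stop (joint above 0.80 rad) (value of joint each of left_lever, middle_lever, right_lever above 0.8 rad); the robot touches nothing.
It fails at once if the left lever is forced: pushed with more than 25 N (contact force between any of the fingers, the arm and left_lever above 25 N).
It fails at once if the middle lever is forced: pushed with more than 25 N (contact force between any of the fingers, the arm and middle_lever above 25 N).
It fails at once if the right lever is forced: pushed with more than 25 N (contact force between any of the fingers, the arm and right_lever above 25 N).
It fails at once if a thing lying around is moved by more than 2 cm (distance of any of steel_coupler, marker, masking_tape, wood_block, green_handle, green_hook from where it was at the start of the episode above 0.02 m).
It also fails if it takes over 64 s, if anything falls off the work surface, if the arm or the gripper's body presses on something with over 40 N, if the wrist force passes 120 N, or if a joint passes its speed limit or range.

## Working session

There is one attempt and no reset: what is moved stays moved. The work goes in short steps, Python scripts to look and compute and a tool call to move; the robot and the scene stay as the last step left them, time stands still between calls to the robot, and variables do not carry over. Pictures are saved under pics/ and viewed, about 8 in all and at most 12, crops included, and the job is handed in when it is done.

Besides the shell and the picture viewer there is one more tool, called by a JSON object that holds its "op" and its "data". drive_tool: Moves the arm, as the interface text tells. Its arguments: {"type":"object","properties":{"motion":{"type":"array"},"grip_force":{"type":"number"}},"required":["motion"]}

```bash
mkdir -p pics; ls
cat > h.py <<'E'
import numpy as np,cv2
from scipy.optimize import least_squares
def proj(c,P):
    V=np.array(c["view"]);P=np.atleast_2d(P);q=P@V[:3,:3].T+V[:3,3];q=q*[1,-1,-1]
    K=np.array([[c["fx"],0,c["cx"]],[0,c["fy"],c["cy"]],[0,0,1.]])
    return cv2.projectPoints(q.reshape(-1,1,3),np.zeros(3),np.zeros(3),K,np.array(c["D"],float))[0].reshape(-1,2)
E
cat > look.py <<'E'
from rig import observe,optics,spotter,bot
from h import *
import pickle
cs={n:optics.read_camera(n) for n in("side","top")}
obs={}
for n,c in cs.items():
    cv2.imwrite(f"pics/{n}0.png",c["pixels"])
    for l in("valve_bank","left_knob","middle_knob","right_knob"):
        r=spotter.spot_point(l,c)
        for d in r[:3]: print(n,l,np.round(d["location"]),round(d["score"],2))
        if r: obs[n,l]=r[0]["location"]
pickle.dump((cs,obs),open("o.pkl","wb"))
loc={"valve_bank":(0,0,0),"left_knob":(.008,.07,.194),"middle_knob":(.008,0,.194),"right_knob":(.008,-.07,.194)}
def w(p,l):
    x,y,a=p;b=loc[l];return [x+np.cos(a)*b[0]-np.sin(a)*b[1],y+np.sin(a)*b[0]+np.cos(a)*b[1],b[2]]
f=lambda p:np.concatenate([proj(cs[n],w(p,l))[0]-o for (n,l),o in obs.items()])
best=min((least_squares(f,[.5,y,a],loss="soft_l1",f_scale=3) for y in(-.2,.2) for a in(-.8,0,.8)),key=lambda r:r.cost)
print(best.x,best.cost);print(np.round(f(best.x).reshape(-1,2),1),list(obs))
for l in loc: print(l,np.round(w(best.x,l),4))
s=observe();print(s["t"],s["tool_pos"],s["orientation"],s["contact_force"],bot.tcp_to_grasp)
E
python3 look.py
```

```text
pics
side valve_bank [306. 230.] 0.86
side valve_bank [254. 356.] 0.71
side left_knob [303. 161.] 0.65
side middle_knob [303. 173.] 0.68
side right_knob [312. 192.] 0.51
top valve_bank [244. 254.] 0.67
top left_knob [204. 247.] 0.7
top middle_knob [234. 249.] 0.54
top right_knob [265. 242.] 0.49
[0.43452129 0.10181311 0.16144825] 26.320103075205072
[[-1.8 -1.2]
 [ 1.2 -2.2]
 [ 4.3  1.4]
 [-1.6  0.2]
 [ 1.5 -0.8]
 [ 1.3  4.4]
 [ 0.1 -1.9]
 [-1.9  0.4]] [('side', 'valve_bank'), ('side', 'left_knob'), ('side', 'middle_knob'), ('side', 'right_knob'), ('top', 'valve_bank'), ('top', 'left_knob'), ('top', 'middle_knob'), ('top', 'right_knob')]
valve_bank [0.4345 0.1018 0.    ]
left_knob [0.4312 0.1722 0.194 ]
middle_knob [0.4424 0.1031 0.194 ]
right_knob [0.4537 0.034  0.194 ]
0.5 [0.18137999 0.49262888 0.23125996] [[ 3.45526849e-01 -5.07760409e-05 -9.38408863e-01]
 [ 9.38408857e-01 -1.03038936e-04  3.45526853e-01]
 [-1.14237137e-04 -9.99999993e-01  1.20459675e-05]] [-0.12499204  0.87844988 -0.99353612] 0.0187
```

```bash
cat > ov.py <<'E'
from h import *
import pickle,sys
cs,obs=pickle.load(open("o.pkl","rb"))
x,y,a=map(float,sys.argv[1:4])
T=lambda L:np.array([[x+np.cos(a)*u-np.sin(a)*v,y+np.sin(a)*u+np.cos(a)*v,z] for u,v,z in L])
out=[]
for n,c in cs.items():
    im=c["pixels"].copy();s=2
    im=cv2.resize(im,None,fx=s,fy=s,interpolation=cv2.INTER_CUBIC)
    for A,z,col in((np.array([[-45,-123],[45,-123],[45,123],[-45,123]])/1e3,0,(0,0,255)),(np.array([[-43,-106],[43,-106],[43,106],[-43,106]])/1e3,.086,(0,255,255))):
        cv2.polylines(im,[np.int32(proj(c,T([(*p,z) for p in A]))*s+.5)],True,col,1)
    for v in(.07,0,-.07):
        q=np.int32(proj(c,T([(.008,v,.064),(.008,v,.194),(.008,v,.212)]))*s+.5)
        for k in q: cv2.circle(im,tuple(map(int,k)),3,(255,0,255),-1)
    m=np.int32(proj(c,T([(0,0,.1)]))[0]*s);l=max(0,min(m[0]-400,1280-800));t=max(0,min(m[1]-300,960-600))
    print(n,"crop offset",l/2,t/2)
    cv2.imwrite(f"pics/{n}_{sys.argv[4]}.png",im[t:t+600,l:l+800])
E
python3 ov.py .4345 .1018 .1614 a
```

```text
side crop offset 104.0 52.5
top crop offset 40.0 101.5
```

View pics/side_a.png

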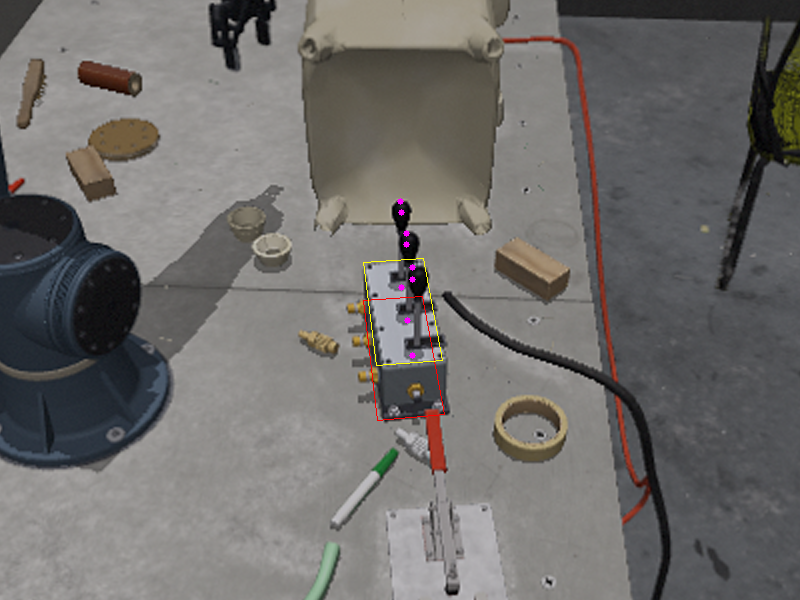

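View pics/top_a.png

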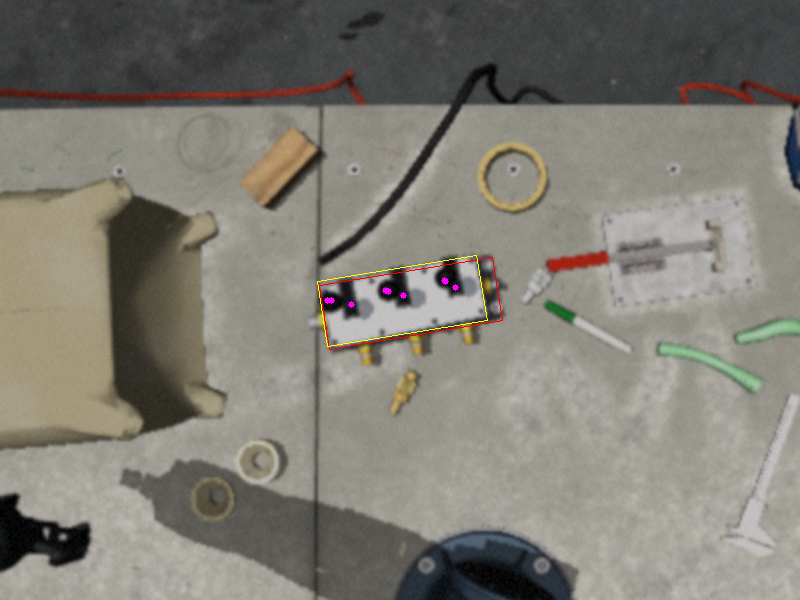

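```bash
cat > fit.py <<'E'
from h import *
import pickle
cs,_=pickle.load(open("o.pkl","rb"))
x0=[.4345,.1018,.1614]
def W(p,L):
    x,y,a=p;L=np.atleast_2d(L);return np.c_[x+np.cos(a)*L[:,0]-np.sin(a)*L[:,1],y+np.sin(a)*L[:,0]+np.cos(a)*L[:,1],L[:,2]]
# knob silhouette as solid of revolution, points; compare with dark blob inside a window
n=24;ph=np.linspace(0,2*np.pi,n,endpoint=False)
prof=[(-.026,.006),(-.013,.009),(0,.0135),(.009,.012),(.018,.004)]
ring=np.array([(r*np.cos(t),r*np.sin(t),h) for h,r in prof for t in ph])
masks={}
S=4
def sil(c,p,v):
    q=proj(c,W(p,ring+[.008,v,.194]))
    return cv2.convexHull(np.float32(q))[:,0]
obs=[]
for n_,c in cs.items():
    g=cv2.resize(c["pixels"].max(2),None,fx=S,fy=S,interpolation=cv2.INTER_CUBIC)
    for v in(.07,0,-.07):
        h=sil(c,x0,v);b=h.mean(0);w=14
        tmpl=np.zeros((480*S,640*S),np.uint8);cv2.fillConvexPoly(tmpl,np.int32((h+.5)*S),255)
        l,t,r,bb=[int(k) for k in(np.r_[h.min(0)-3,h.max(0)+3]*S)]
        T=255-tmpl[t:bb,l:r];m=6*S
        G=np.where(g<45,0,255).astype(np.uint8)[t-m:bb+m,l-m:r+m]
        R=cv2.matchTemplate(G,T,cv2.TM_CCOEFF_NORMED);_,s,_,loc=cv2.minMaxLoc(R)
        d=(np.array(loc)-m)/S;obs.append((n_,v,proj(c,W(x0,[.008,v,.194]))[0]+d));print(n_,v,d,round(s,2))
f=lambda p:np.concatenate([proj(cs[n],W(p[:3],[.008,v,.194]))[0]-o for n,v,o in obs])
r=least_squares(f,x0,loss="soft_l1");print(r.x,r.cost,np.round(r.fun.reshape(-1,2),1))
for v in(.07,0,-.07):
    o=[q for q in obs if q[1]==v]
    e=least_squares(lambda P:np.concatenate([proj(cs[n],P)[0]-k for n,_,k in o]),W(x0,[.008,v,.194])[0]);print(v,np.round(e.x,4),W(r.x,[.008,v,.194]).round(4),e.cost)
E
python3 fit.py
```

```text
side 0.07 [ 0.  -0.5] 0.78
side 0 [0.75 0.  ] 0.76
side -0.07 [2.5 0. ] 0.75
top 0.07 [-0.75  1.  ] 0.59
top 0 [ 2.75 -0.75] 0.61
top -0.07 [ 1.   -1.75] 0.68
[0.43647339 0.1003217  0.20454852] 3.2805156803167885 [[-0.4  0.9]
 [-0.   0.3]
 [-0.5  0.2]
 [ 1.4 -0.6]
 [-2.3 -0. ]
 [-0.7 -0.3]]
0.07 [0.4298 0.1741 0.1941] [[0.4301 0.1705 0.194 ]] 0.2052287029209578
0 [0.4443 0.0957 0.1997] [[0.4443 0.1019 0.194 ]] 0.028761144657009845
-0.07 [0.4588 0.0315 0.1961] [[0.4585 0.0334 0.194 ]] 0.2067244027472499
```

```bash
python3 ov.py .4365 .1010 .2045 b
```

```text
side crop offset 105.0 52.5
top crop offset 40.0 100.5
```

View pics/top_b.png

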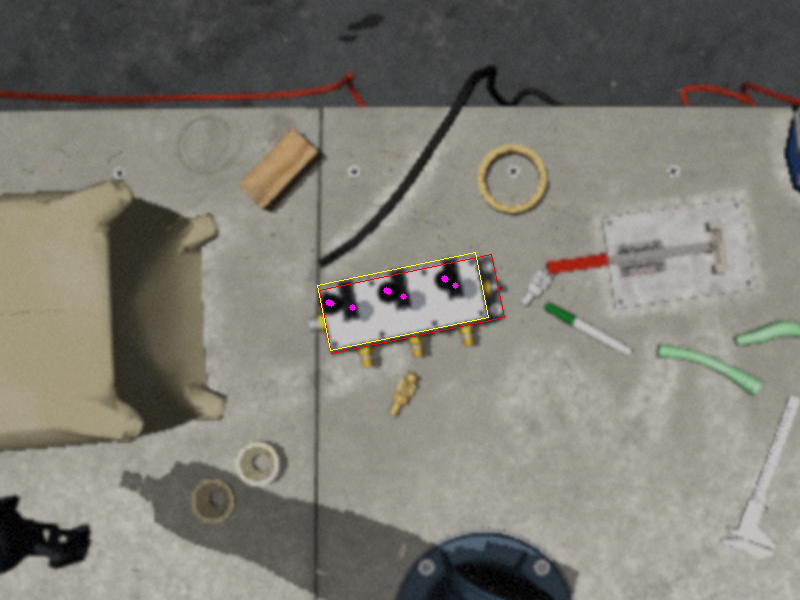

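Run:
```python
from h import *
import pickle
cs,_=pickle.load(open("o.pkl","rb"))
def bp(n,px,z):
    c=cs[n];return least_squares(lambda p:proj(c,[p[0],p[1],z])[0]-px,[.4,.3]).x.round(3)
for n,o,L in(("side",(104,52.5),[(330,228),(475,228),(310,45),(490,45),(305,0),(372,270)]),("top",(40,101.5),[(215,405),(205,220),(110,440),(120,185),(45,545)])):
    for p in L:
        q=np.array(p)/2+o;print(n,p,[list(bp(n,q,z)) for z in(0,.2,.3)])
for n,c in cs.items():
    V=np.array(c["view"]);print(n,-V[:3,:3].T@V[:3,3])
    print(proj(c,[[.181,.493,.231],[.181,.493,.4]])*2-2*np.array((104,52.5) if n=="side" else (40,101.5)))
```

```text
side (330, 228) [[np.float64(0.3), np.float64(0.393)], [np.float64(0.343), np.float64(0.123)], [np.float64(0.364), np.float64(-0.011)]]
side (475, 228) [[np.float64(0.539), np.float64(0.407)], [np.float64(0.53), np.float64(0.134)], [np.float64(0.526), np.float64(-0.002)]]
side (310, 45) [[np.float64(0.186), np.float64(1.029)], [np.float64(0.254), np.float64(0.623)], [np.float64(0.287), np.float64(0.42)]]
side (490, 45) [[np.float64(0.567), np.float64(1.056)], [np.float64(0.553), np.float64(0.644)], [np.float64(0.545), np.float64(0.438)]]
side (305, 0) [[np.float64(0.148), np.float64(1.244)], [np.float64(0.223), np.float64(0.792)], [np.float64(0.261), np.float64(0.565)]]
side (372, 270) [[np.float64(0.378), np.float64(0.288)], [np.float64(0.404), np.float64(0.041)], [np.float64(0.417), np.float64(-0.082)]]
top (215, 405) [[np.float64(0.291), np.float64(0.376)], [np.float64(0.306), np.float64(0.309)], [np.float64(0.313), np.float64(0.276)]]
top (205, 220) [[np.float64(0.552), np.float64(0.395)], [np.float64(0.528), np.float64(0.325)], [np.float64(0.516), np.float64(0.291)]]
top (110, 440) [[np.float64(0.241), np.float64(0.528)], [np.float64(0.262), np.float64(0.438)], [np.float64(0.273), np.float64(0.394)]]
top (120, 185) [[np.float64(0.603), np.float64(0.521)], [np.float64(0.571), np.float64(0.433)], [np.float64(0.556), np.float64(0.389)]]
top (45, 545) [[np.float64(0.091), np.float64(0.623)], [np.float64(0.135), np.float64(0.519)], [np.float64(0.156), np.float64(0.468)]]
side [ 0.4995985  -0.8573288   0.92865934]
[[250.66874422  63.35841584]
 [235.27686179 -50.69528715]]
top [ 0.38777398 -0.08031709  1.36217014]
[[ 53.5468251  511.48524989]
 [-26.89057619 540.04504833]]
```

View pics/side0.png

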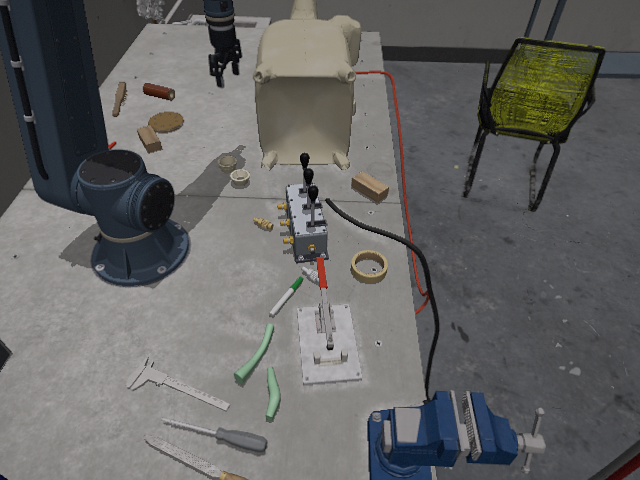

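{"op": "drive_tool", "data": {"motion": [[-31.5, 0, -12, 0, 0], [-31.5, 0, -12, 0, 0], [-31.5, 0, -12, 0, 0], [-31.5, 0, -12, 0, 0], [-31.5, 0, -12, 0, 0], [-31.5, 0, -12, 0, 0], [-31.5, 0, -12, 0, 0], [-31.5, 0, -12, 0, 0], [0, 0, 0, -0.183, 0], [0, 0, 0, -0.183, 0], [0, 0, 0, -0.183, 0], [0, 0, 0, 0, 0]]}}

```text
t: 2.0
tool_pos: [0.1844, 0.2229, 0.2314]
orientation: [[-0.194, 0.0, -0.981], [0.981, 0.0, -0.194], [0.0, -1.0, -0.0]]
contact_force: [0.2, -1.1, 0.3]
gripper_width: 0.001
```

{"op": "drive_tool", "data": {"motion": [[-16.4, 0, -29.7, 0, 0], [-16.4, 0, -29.7, 0, 0], [-16.4, 0, -29.7, 0, 0], [-16.4, 0, -29.7, 0, 0], [-16.4, 0, -29.7, 0, 0], [-16.4, 0, -29.7, 0, 0], [0, 24.5, 0, 0, 0], [0, 24.5, 0, 0, 0], [0, 0, 0, 0, 0], [0, 0, -9, 0, 0], [0, 0, -5, 0, 0], [0, 0, 0, 0, 0]]}}

```text
t: 3.5
tool_pos: [0.3929, 0.1642, 0.1829]
orientation: [[-0.194, 0.001, -0.981], [0.981, 0.0, -0.194], [0.0, -1.0, -0.001]]
contact_force: [0.3, 0.4, -0.3]
gripper_width: 0.001
```

{"op": "drive_tool", "data": {"motion": [[0, 0, -4, 0, 0], [0, 0, -4, 0, 0], [0, 0, -4, 0, 0], [0, 0, -2, 0, 0], [0, 0, -1, 0, 0], [0, 0, 0, 0, 0]]}}

```text
t: 4.25
tool_pos: [0.4068, 0.1668, 0.1823]
orientation: [[-0.195, -0.0, -0.981], [0.981, -0.0, -0.195], [-0.0, -1.0, 0.0]]
contact_force: [-0.7, 0.1, -0.6]
gripper_width: -0.002
```

{"op": "drive_tool", "data": {"motion": [[0, 0, -1.5, 0, 0], [0, 0, -1.5, 0, 0], [0, 0, 0, 0, 0]]}}

```text
t: 4.62
tool_pos: [0.4096, 0.1674, 0.1823]
orientation: [[-0.195, -0.0, -0.981], [0.981, -0.0, -0.195], [-0.0, -1.0, 0.0]]
contact_force: [-1.1, 0.2, 1.0]
gripper_width: 0.001
```

{"op": "drive_tool", "data": {"motion": [[0, 0, -1.5, 0, 0], [0, 0, -0.5, 0, 0], [0, 0, 0, 0, 0]]}}

```text
t: 5.0
tool_pos: [0.4111, 0.1677, 0.1823]
orientation: [[-0.195, -0.001, -0.981], [0.981, -0.0, -0.195], [-0.0, -1.0, 0.001]]
contact_force: [-5.0, -0.6, 3.8]
gripper_width: 0.002
```

{"op": "drive_tool", "data": {"motion": [[0, 0, -1, 0, 0], [0, 0, 0, 0, 0]]}}

```text
t: 5.25
tool_pos: [0.4117, 0.1678, 0.1822]
orientation: [[-0.195, -0.002, -0.981], [0.981, -0.0, -0.195], [-0.0, -1.0, 0.002]]
contact_force: [-6.4, -1.6, 5.4]
gripper_width: 0.003
```

{"op": "drive_tool", "data": {"motion": [[0, 0, -1, 0, 0], [0, 0, 0, 0, 0]]}}

```text
t: 5.5
tool_pos: [0.4122, 0.1679, 0.1822]
orientation: [[-0.195, -0.003, -0.981], [0.981, -0.0, -0.195], [0.0, -1.0, 0.003]]
contact_force: [-9.1, -0.8, 6.8]
gripper_width: 0.001
```

{"op": "drive_tool", "data": {"motion": [[0, 0, 18, 0, 0], [-35, 0, 0, 0, 0], [-35, 0, 0, 0, 0], [0, 0, 0, 0, 0], [0, 0, -5, 0, 0], [0, 0, -4, 0, 0], [0, 0, -2, 0, 0], [0, 0, -1, 0, 0], [0, 0, -1, 0, 0], [0, 0, 0, 0, 0]]}}

```text
t: 6.75
tool_pos: [0.4224, 0.0986, 0.1823]
orientation: [[-0.195, -0.0, -0.981], [0.981, -0.0, -0.195], [-0.0, -1.0, 0.0]]
contact_force: [-0.1, 0.4, 0.9]
gripper_width: -0.005
```

{"op": "drive_tool", "data": {"motion": [[0, 0, -1.5, 0, 0], [0, 0, -1.5, 0, 0], [0, 0, 0, 0, 0]]}}

```text
t: 7.12
tool_pos: [0.425, 0.0991, 0.1823]
orientation: [[-0.195, -0.001, -0.981], [0.981, -0.0, -0.195], [0.0, -1.0, 0.001]]
contact_force: [-3.6, -0.3, 2.3]
gripper_width: 0.0
```

{"op": "drive_tool", "data": {"motion": [[0, 0, -1.5, 0, 0], [0, 0, 0, 0, 0]]}}

```text
t: 7.38
tool_pos: [0.426, 0.0993, 0.1823]
orientation: [[-0.195, -0.002, -0.981], [0.981, -0.0, -0.195], [0.0, -1.0, 0.002]]
contact_force: [-6.1, -0.1, 4.1]
gripper_width: 0.005
```

{"op": "drive_tool", "data": {"motion": [[0, 0, -1.5, 0, 0], [0, 0, 0, 0, 0]]}}

```text
t: 7.62
tool_pos: [0.4268, 0.0995, 0.1822]
orientation: [[-0.195, -0.003, -0.981], [0.981, -0.001, -0.195], [0.0, -1.0, 0.003]]
contact_force: [-9.2, -0.7, 6.3]
gripper_width: -0.002
```

{"op": "drive_tool", "data": {"motion": [[0, 0, 19, 0, 0], [-35, 0, 0, 0, 0], [-35, 0, 0, 0, 0], [0, 0, 0, 0, 0], [0, 0, -5, 0, 0], [0, 0, -4, 0, 0], [0, 0, -3, 0, 0], [0, 0, -2, 0, 0], [0, 0, -1.5, 0, 0], [0, 0, -1.5, 0, 0], [0, 0, 0, 0, 0]]}}

```text
t: 9.0
tool_pos: [0.4399, 0.0308, 0.1823]
orientation: [[-0.195, -0.0, -0.981], [0.981, 0.0, -0.195], [0.0, -1.0, 0.0]]
contact_force: [-2.4, 1.0, 0.2]
gripper_width: 0.001
```

{"op": "drive_tool", "data": {"motion": [[0, 0, -1.5, 0, 0], [0, 0, -1.5, 0, 0], [0, 0, 0, 0, 0]]}}

```text
t: 9.38
tool_pos: [0.4432, 0.0313, 0.1823]
orientation: [[-0.195, 0.0, -0.981], [0.981, -0.0, -0.195], [-0.0, -1.0, -0.0]]
contact_force: [-1.1, 1.0, 1.4]
gripper_width: -0.001
```

{"op": "drive_tool", "data": {"motion": [[0, 0.5, -5, 0, 0], [0, 0.5, -5, 0, 0], [0, 1, -6.4, 0, 0], [0, 1, -6.4, 0, 0], [0, 1.5, -6.2, 0, 0], [0, 1.5, -6.2, 0, 0], [0, 2, -6, 0, 0], [0, 2, -6, 0, 0], [0, 2.5, -5.7, 0, 0], [0, 2.5, -5.7, 0, 0], [0, 2.9, -5.4, 0, 0], [0, 2.9, -5.4, 0, 0]]}}

```text
t: 10.88
tool_pos: [0.5113, 0.045, 0.1613]
orientation: [[-0.195, -0.0, -0.981], [0.981, 0.0, -0.195], [0.0, -1.0, 0.0]]
contact_force: [-2.3, 0.1, 1.3]
gripper_width: -0.002
```

{"op": "drive_tool", "data": {"motion": [[0, 3.3, -5, 0, 0], [0, 3.3, -4, 0, 0], [0, 2, -2, 0, 0], [0, 1, -1.5, 0, 0], [0, 0, 0, 0, 0]]}}

```text
t: 11.5
tool_pos: [0.5234, 0.0472, 0.1519]
orientation: [[-0.195, 0.0, -0.981], [0.981, -0.0, -0.195], [-0.0, -1.0, -0.0]]
contact_force: [0.3, -0.5, -0.4]
gripper_width: -0.0
```

{"op": "drive_tool", "data": {"motion": [[0, 1, -2, 0, 0], [0, 1, -2, 0, 0], [0, 0.5, -1, 0, 0], [0, 0, 0, 0, 0]]}}

```text
t: 12.0
tool_pos: [0.5281, 0.0482, 0.1493]
orientation: [[-0.195, -0.0, -0.981], [0.981, -0.0, -0.195], [-0.0, -1.0, 0.0]]
contact_force: [-1.0, -0.1, -0.2]
gripper_width: 0.004
```

{"op": "drive_tool", "data": {"motion": [[0, 0.5, -1.5, 0, 0], [0, 0.5, -1, 0, 0], [0, 0, 0, 0, 0]]}}

```text
t: 12.38
tool_pos: [0.5305, 0.0487, 0.1483]
orientation: [[-0.195, -0.0, -0.981], [0.981, -0.0, -0.195], [-0.0, -1.0, 0.0]]
contact_force: [-1.6, -0.9, -0.2]
gripper_width: 0.001
```

{"op": "drive_tool", "data": {"motion": [[0, 0.3, -1.5, 0, 0], [0, 0.3, -1, 0, 0], [0, 0, 0, 0, 0]]}}

```text
t: 12.75
tool_pos: [0.5315, 0.0489, 0.1479]
orientation: [[-0.195, -0.003, -0.981], [0.981, -0.001, -0.195], [-0.0, -1.0, 0.003]]
contact_force: [-8.8, -2.4, 6.8]
gripper_width: -0.003
```

{"op": "drive_tool", "data": {"motion": [[0, 0.3, -1.5, 0, 0], [0, 0, 0, 0, 0]]}}

```text
t: 13.0
tool_pos: [0.5317, 0.049, 0.1477]
orientation: [[-0.195, -0.005, -0.981], [0.981, -0.001, -0.195], [-0.0, -1.0, 0.005]]
contact_force: [-14.2, -2.9, 11.1]
gripper_width: 0.001
```

{"op": "drive_tool", "data": {"motion": [[0, 0, 10, 0, 0], [0, -12, 24, 0, 0], [0, -22.8, 40, 0, 0], [0, 0, 40, 0, 0], [35, 0, 0, 0, 0], [35, 0, 0, 0, 0], [0, 0, 0, 0, 0], [0, 0, -4, 0, 0], [0, 0, -3, 0, 0], [0, 0, -3, 0, 0], [0, 0, 0, 0, 0]]}}

```text
t: 14.38
tool_pos: [0.4192, 0.0975, 0.1822]
orientation: [[-0.194, -0.0, -0.981], [0.981, -0.0, -0.194], [-0.0, -1.0, 0.0]]
contact_force: [0.4, 0.3, 0.5]
gripper_width: -0.002
```

{"op": "drive_tool", "data": {"motion": [[0, 0, -1.5, 0, 0], [0, 0, -1.5, 0, 0], [0, 0, 0, 0, 0]]}}

```text
t: 14.75
tool_pos: [0.4219, 0.0985, 0.1823]
orientation: [[-0.195, -0.0, -0.981], [0.981, -0.0, -0.195], [-0.0, -1.0, 0.0]]
contact_force: [0.1, -0.6, 0.0]
gripper_width: -0.001
```

Lock point for the middle lever was near x = 0.425; continue gently past it.

{"op": "drive_tool", "data": {"motion": [[0, 0, -1.5, 0, 0], [0, 0, -1.5, 0, 0], [0, 0, -1, 0, 0], [0, 0, 0, 0, 0]]}}

```text
t: 15.25
tool_pos: [0.4256, 0.0992, 0.1823]
orientation: [[-0.195, -0.0, -0.981], [0.981, -0.0, -0.195], [-0.0, -1.0, 0.0]]
contact_force: [-1.6, -0.3, 0.6]
gripper_width: 0.001
```

{"op": "drive_tool", "data": {"motion": [[0, 0, -1.5, 0, 0], [0, 0, 0, 0, 0]]}}

```text
t: 15.5
tool_pos: [0.4274, 0.0996, 0.1823]
orientation: [[-0.195, 0.0, -0.981], [0.981, -0.0, -0.195], [-0.0, -1.0, -0.0]]
contact_force: [-1.6, 0.2, 1.4]
gripper_width: -0.003
```

{"op": "drive_tool", "data": {"motion": [[0, 0, -2.3, 0, 0], [0, 1, -5, 0, 0], [0, 0, -5, 0, 0], [0, 2, -12.8, 0, 0], [0, 1.5, -6.2, 0, 0], [0, 1.5, -6.2, 0, 0], [0, 2, -6, 0, 0], [0, 2, -6, 0, 0], [0, 2.5, -5.7, 0, 0], [0, 2.5, -5.7, 0, 0], [0, 2.9, -5.4, 0, 0], [0, 2.9, -5.4, 0, 0]]}}

```text
t: 17.0
tool_pos: [0.4978, 0.1136, 0.1612]
orientation: [[-0.195, -0.0, -0.981], [0.981, 0.0, -0.195], [0.0, -1.0, 0.0]]
contact_force: [-2.9, 0.9, 0.0]
gripper_width: 0.004
```

{"op": "drive_tool", "data": {"motion": [[0, 3.3, -5, 0, 0], [0, 3.3, -4, 0, 0], [0, 3, -3.5, 0, 0], [0, 1, -2, 0, 0], [0, 1, -2, 0, 0], [0, 1, -2, 0, 0], [0, 0.5, -1, 0, 0], [0, 0, 0, 0, 0]]}}

```text
t: 18.0
tool_pos: [0.5166, 0.1173, 0.1483]
orientation: [[-0.195, -0.0, -0.981], [0.981, -0.0, -0.195], [-0.0, -1.0, 0.0]]
contact_force: [-0.7, -0.4, 0.1]
gripper_width: 0.001
```

{"op": "drive_tool", "data": {"motion": [[0, 0.3, -1.5, 0, 0], [0, 0.3, -1, 0, 0], [0, 0, 0, 0, 0]]}}

```text
t: 18.38
tool_pos: [0.5173, 0.1175, 0.1479]
orientation: [[-0.195, -0.003, -0.981], [0.981, -0.001, -0.195], [-0.0, -1.0, 0.003]]
contact_force: [-10.2, -1.8, 6.1]
gripper_width: -0.003
```

{"op": "drive_tool", "data": {"motion": [[0, 0.3, -1, 0, 0], [0, 0, 0, 0, 0]]}}

```text
t: 18.62
tool_pos: [0.5174, 0.1175, 0.1478]
orientation: [[-0.195, -0.004, -0.981], [0.981, -0.001, -0.195], [-0.0, -1.0, 0.004]]
contact_force: [-12.9, -2.6, 11.5]
gripper_width: -0.004
```

{"op": "drive_tool", "data": {"motion": [[0, 0, 10, 0, 0], [0, -12, 24, 0, 0], [0, -22.8, 40, 0, 0], [0, 0, 40, 0, 0], [35, 0, 0, 0, 0], [35, 0, 0, 0, 0], [0, 0, 0, 0, 0], [0, 0, -5, 0, 0], [0, 0, -4, 0, 0], [0, 0, -3, 0, 0], [0, 0, 0, 0, 0]]}}

```text
t: 20.0
tool_pos: [0.4068, 0.1664, 0.1822]
orientation: [[-0.194, -0.0, -0.981], [0.981, -0.0, -0.194], [-0.0, -1.0, 0.0]]
contact_force: [-0.7, -0.6, -0.4]
gripper_width: -0.005
```

{"op": "drive_tool", "data": {"motion": [[0, 0, -1.5, 0, 0], [0, 0, -1.5, 0, 0], [0, 0, -1, 0, 0], [0, 0, 0, 0, 0]]}}

```text
t: 20.5
tool_pos: [0.4103, 0.1676, 0.1823]
orientation: [[-0.195, -0.0, -0.981], [0.981, -0.0, -0.195], [-0.0, -1.0, 0.0]]
contact_force: [-0.5, -1.2, -0.1]
gripper_width: -0.0
```

{"op": "drive_tool", "data": {"motion": [[0, 0, -1.5, 0, 0], [0, 0, -1, 0, 0], [0, 0, 0, 0, 0]]}}

```text
t: 20.88
tool_pos: [0.4129, 0.1681, 0.1823]
orientation: [[-0.195, 0.0, -0.981], [0.981, -0.0, -0.195], [-0.0, -1.0, 0.0]]
contact_force: [-1.1, -0.1, 1.5]
gripper_width: 0.003
```

{"op": "drive_tool", "data": {"motion": [[0, 0, -2.3, 0, 0], [0, 1, -5, 0, 0], [0, 0, -5, 0, 0], [0, 2, -12.8, 0, 0], [0, 1.5, -6.2, 0, 0], [0, 1.5, -6.2, 0, 0], [0, 2, -6, 0, 0], [0, 2, -6, 0, 0], [0, 2.5, -5.7, 0, 0], [0, 2.5, -5.7, 0, 0], [0, 2.9, -5.4, 0, 0], [0, 2.9, -5.4, 0, 0]]}}

```text
t: 22.38
tool_pos: [0.4833, 0.1821, 0.1612]
orientation: [[-0.195, -0.0, -0.981], [0.981, -0.0, -0.195], [0.0, -1.0, 0.0]]
contact_force: [-3.3, 0.7, 0.2]
gripper_width: -0.001
```

{"op": "drive_tool", "data": {"motion": [[0, 3.3, -5, 0, 0], [0, 3.3, -4, 0, 0], [0, 3, -3.5, 0, 0], [0, 1, -2, 0, 0], [0, 1, -2, 0, 0], [0, 1, -2, 0, 0], [0, 0.5, -0.5, 0, 0], [0, 0, 0, 0, 0]]}}

```text
t: 23.38
tool_pos: [0.5017, 0.1857, 0.1483]
orientation: [[-0.195, -0.0, -0.981], [0.981, -0.0, -0.195], [-0.0, -1.0, 0.0]]
contact_force: [-0.2, -0.2, 0.5]
gripper_width: -0.003
```

{"op": "drive_tool", "data": {"motion": [[0, 0.3, -1, 0, 0], [0, 0.3, -1, 0, 0], [0, 0, 0, 0, 0]]}}

```text
t: 23.75
tool_pos: [0.5028, 0.1859, 0.1479]
orientation: [[-0.195, -0.002, -0.981], [0.981, -0.0, -0.195], [-0.0, -1.0, 0.002]]
contact_force: [-6.0, -1.1, 3.0]
gripper_width: 0.001
```

{"op": "drive_tool", "data": {"motion": [[0, 0.3, -1, 0, 0], [0, 0.3, -1, 0, 0], [0, 0, 0, 0, 0]]}}

```text
t: 24.12
tool_pos: [0.503, 0.186, 0.1476]
orientation: [[-0.195, -0.004, -0.981], [0.981, -0.001, -0.195], [0.0, -1.0, 0.004]]
contact_force: [-13.9, -2.6, 11.9]
gripper_width: -0.002
```

{"op": "drive_tool", "data": {"motion": [[0, 0, 10, 0, 0], [0, -12, 24, 0, 0], [0, -30, 40, 0, 0], [0, -20, 40, 0, 0], [0, -20, 40, 0, 0], [0, 0, 40, 0, 0], [0, 0, 0, 0, 0]]}}

```text
t: 25.0
tool_pos: [0.3138, 0.1483, 0.2299]
orientation: [[-0.196, 0.002, -0.981], [0.981, 0.001, -0.196], [0.0, -1.0, -0.002]]
contact_force: [1.0, -0.5, 0.7]
gripper_width: 0.003
```

Run:
```python
from rig import observe,optics
from h import *
import pickle
cs={n:optics.read_camera(n) for n in("side","top")};pickle.dump((cs,{}),open("o.pkl","wb"))
s=observe();print(s["t"],s["tool_pos"],s["contact_force"])
a=.1955;x,y=.436,.1012;th=.85
out=[]
for n,c in cs.items():
    im=cv2.resize(c["pixels"],None,fx=4,fy=4,interpolation=cv2.INTER_CUBIC)
    P=[];L=[(.008+.13*np.sin(th),v,.064+.13*np.cos(th)) for v in(.07,0,-.07)]
    q=proj(c,[[x+np.cos(a)*u-np.sin(a)*v,y+np.sin(a)*u+np.cos(a)*v,z] for u,v,z in L])
    for k in q: cv2.circle(im,tuple(int(t) for t in k*4+2),4,(255,0,255),-1)
    m=np.int32(q.mean(0)*4);out.append(im[m[1]-290:m[1]+290,m[0]-200:m[0]+200])
cv2.imwrite("pics/end.png",np.hstack(out))
```

```text
25.1 [0.31608403 0.14900045 0.22965125] [ 0.01383947  0.33983092 -0.01528112]
```

View pics/end.png

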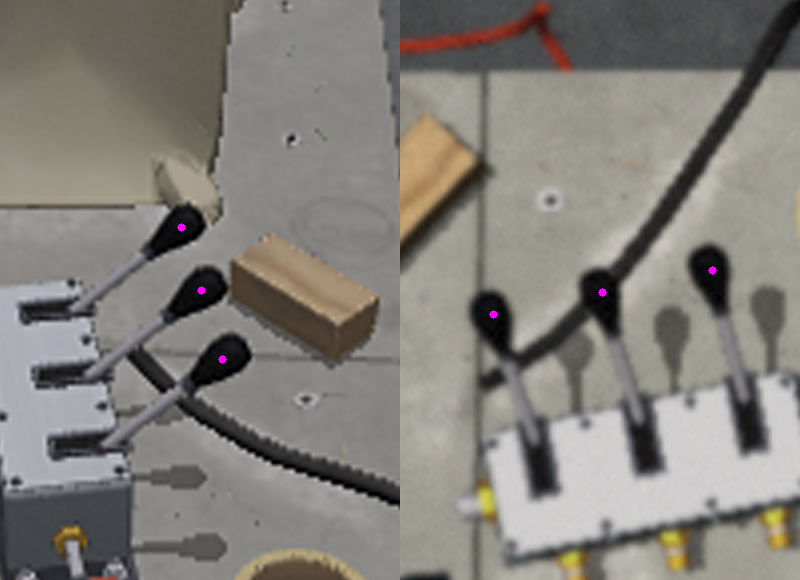

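The picture shows all three levers tipped back, their knobs within a few pixels of where 0.85 rad puts them (magenta marks). The side-view knobs are at about (182,227), (201,290) and (222,358). The gripper is clear of everything.

```bash
python3 -c "
from rig import job_done
print(job_done())"
```

```text
the job is handed in; nothing more can be done
None
```

All three levers are thrown fully over to the back, and the job was handed in at about 25 s of the 64 s allowed. It reports no verdict, so the rest comes from my own checks.

- **Finding the order:** with the shut gripper I felt the left and then the middle lever. Both were locked, and I stopped at about 11 N on each. The right lever was free, so the order was right, middle, left.
- **Throwing them:** I pushed each lever along its arc until it met the hard stop. The highest readings, taken at the end of each move, were about 18 N for the left and right levers and 17 N for the middle. All are under the 25 N limit.
- **Last checks:** the side and top pictures show all three knobs within a few pixels of where 0.85 rad puts them. The gripper is clear, with a contact force of about 0.3 N, which is noise.
- **Not checked:** I did not measure how far the shift rod came out, though each next lever coming free showed that the one before was home. I did not re-measure the things lying around, but the arm never went near them.

The first pose of the bank from the trained networks was about 0.04 rad off in yaw. I corrected it by matching the knob outlines, and the touch contacts then agreed to about 1 mm.

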